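# Shutter in, then hold the lamp hatch open below balance

## Task

While the hatch of the bench spectrometer is still shut, take the black shutter plate with the red grip out of the white stand and slide it fully home, upright, into the slot on top of the instrument. Then lift the sprung grey hatch by its red bar handle clearly past its balance point (the yellow mark) without letting it fly right up, ease it back down, and finish while still holding it steady by the bar with the fingers, just below the balance point (about 5 to 10 degrees short of it), so that it would fall shut if you let go. Leave the plate with the blue grip, the beaker, the bottle and the flask where they stand.

Things in the scene. Friction and masses are not known exactly. Their poses are not given: they have to be found in the camera images.
- instrument: White bench spectrometer, fixed, 240 (x) x 360 (y) x 130 mm high, red stripe on its front (-x). Origin: centre of underside; +x away from the robot at yaw 0, +z up. Right part (local y -200 to +20): lamp chamber under the grey hatch. Left part (y +20 to +160): flat-topped housing with the shutter slot. A look-only arc on its right side has a yellow mark at the hatch's balance angle.
- slot (a point): Centre of the slot's mouth in the housing top, 130 mm above the bench, at instrument (-40, 90, 130) mm, same axes; black frame round it. Vertical pocket 75 mm (x) x 10 mm (y), 80 mm deep, 3 mm chamfer. The plate goes in blade down, broad faces towards local +-y, either way round. Fully home: its grip rests on the housing top, its origin 75 mm below this point.
- hinge (a point): Middle of the hatch's hinge axis, at local (+120, -90, 135) mm of the instrument, on the far edge of the chamber. The axis runs along the instrument's y; point axes as the instrument's.
- hatch_angle (a joint): Angle (rad) of the grey hatch (236 x 214 x 8 mm, 0.9 kg): 0 = shut, level; grows as its front edge rises; stop at 1.45. A spring helps: balance at 0.80 (46 deg). Below that it falls shut (1.4 N lift at the bar when shut, ever less up to the balance); above it rises by itself (0.4 N at 0.1 rad past, up to 3 N at the stop). No latch, little friction: it stays nowhere by itself.
- hatch: The grey hatch plate with its bar. Origin on the hinge axis, the same point as hinge; its axes equal the instrument's when shut and turn with it.
- hatch_bar (a point): Red bar on the hatch, 14 mm thick, 120 mm long along y, a post at each end. Origin: bar centre; axes turn with the hatch. At hatch angle q it is, in the instrument's axes from the hinge point, at x = -200 cos q + 45 sin q, z = 200 sin q + 45 cos q (mm): 180 mm above the bench when shut. 41 mm free between bar axis and hatch. It turns between pinching pads: the hand may stay pointing down.
- shutter: The shutter plate (about 0.12 kg): black blade 70 (x) x 8 (y) x 75 mm (z), topped by a red grip 80 x 16 x 36 mm (from 75 to 111 mm above the origin). Origin: centre of the blade's lower edge; z up. It starts upright in either of the stand's two slots.
- filter: Another plate of the same shape and size, amber blade and blue grip; it starts in the stand's other slot. Not to be moved.
- stand: White block 100 (x) x 170 (y) x 50 mm high, fixed to the bench, origin at the centre of its underside. Two vertical slots 74 x 10.5 mm, 40 mm deep, at local y = -40 and +40 mm, long along local x; the plates stand in them with origin 10 mm above the bench (grips 85 to 121 mm above the bench).
- beaker: Loose glass beaker, 68 mm across, 90 mm high; origin at the centre of its underside. Not to be moved.
- bottle: Loose white bottle with blue cap, 64 mm across, 150 mm high; origin at the centre of its underside. Not to be moved.
- flask: Loose green glass flask with a narrow neck, 72 mm across, 130 mm high; origin at the centre of its underside. Not to be moved.
There are look-alikes about, which are no part of the job. Of the things like the shutter, leave any that is green; of the rest the smaller one is meant.

How it is judged:
By the outcome, as a careful person would: the job done as asked, in the order asked, and still so for the second after the job is handed in, while the arm keeps its last pose, push and grip.
It also fails if it takes over 70 s, if anything falls off the work surface, if the arm or the gripper's body presses on something with over 40 N, if the wrist force passes 120 N, or if a joint passes its speed limit or range.

## Robot

A 6-joint arm with a two-finger parallel gripper is mounted at the origin on the work surface. World frame = base frame: x ahead of the robot, y to its left, z up, the work surface at z = 0. Lengths are in mm, angles in rad, forces in N, time in s.
With the tool pointing down it reaches from about 350 to 975 mm from the base axis. Payload 7.1 kg.
Tool frame: the origin (TCP) lies on the front face of the gripper's body, between the roots of the fingers; the fingertips stand 80 mm ahead of it and the grasp point (between the pads) lies 61 mm ahead of it (env.tips_ahead is the distance from the TCP to the fingertips, in mm); z points along the fingers, y is the direction in which the jaws open and shut (so a half turn about z gives the same grasp; the last joint's range is limited). The gripper opens to 88 mm and grips with 3 to 60 N. Pads are 20 mm wide; open, the fingers measure 115 mm over their backs; the gripper's body (75 mm by 178 mm) begins 61 mm behind the grasp point.
Start: joints at [1.294, 0.423, 1.63, -0, 1.089, -0.019], TCP at [159.315, 604.338, 302.675] pointing down, gripper open.
Joint ranges: [-3, 3], [-0.9, 2.11], [0.09, 2.58], [-1.31, 4.45], [0.11, 2.69], [-2.54, 2.54]. Speed limits (rad/s): [2.39, 2.39, 3.01, 3.14, 3.14, 3.14].

## Interface

Orientations are given as a unit quaternion [x, y, z, w].
In Python, from station import env, set_gripper, viewer, workorder gives the robot as it stands. Calls block until the motion is done:
- env.reach(position, orientation): joint-space move of the TCP to a pose.
- env.move_l(position, rot=None, rate=150, f_stop=None): straight line of the TCP; rot=None keeps the orientation; rate is the mean speed in mm/s. With f_stop (N) it stops when the force on the tool has changed by that much, and returns True; else False.
- env.move_joints(angles): joint-space move.
- set_gripper(opening): finger opening in mm; the grip force is fixed at half the most; returns when the fingers have stopped.
- env.hold(seconds).
- env.ik(position, orientation): joint angles nearest the present ones, or None.
- env.read_state(): the state.
- viewer.camera(name): name is "scene" or "side" or "wrist"; returns the picture (480x640x3 uint8, blue, green, red); there is no depth.
- viewer.camera_params(name): a dict with "fx", "fy", "cx", "cy" (pixels), "dist" ([k1, k2, p1, p2, k3] as OpenCV has them; the pictures are not rectified), "pose" (4x4, takes a point from camera to world coordinates); the wrist camera has in their place "tool_from_camera" (4x4, takes a point from camera to tool coordinates, whose origin is the TCP and whose axes are the flange's). Camera axes: x right, y up, looking along -z (the intrinsics and any distortion apply to the point x, -y, -z); pixel columns grow to the right and rows downward; lengths in mm; the calibration is good to about 2 mm. A picture is of the moment at which its call begins: read the wrist's pose just before it. camera_params takes no time and is no camera call.
A pose or a line that the arm cannot do raises env.IKError and nothing moves.
- workorder.sign_off(): hands the job in, once; it reports no verdict.
The state is a dict: "time_s": time; "qpos": joint angles; "dq": joint speeds; "tau": joint torques, N m; "tool_pos": TCP position; "orientation": TCP orientation; "force": force on the tool from outside, world axes, zero at the start; "wrist_torque": the same for the moment, N m; "width": finger opening in mm.
Only numpy, scipy, OpenCV 4.12 (cv2) and the standard library are available. Lean on these libraries where they do the work, as an engineer would, in place of code of your own. Each camera call takes 0.05 s, during which the arm holds its last target.

## Working session

There is one attempt and no reset: what is moved stays moved. The work goes in short steps, each a Python script; the robot and the scene stay as the last script left them, time stands still between calls to the robot, and variables do not carry over. Pictures are saved under pics/ and viewed, and the job is handed in when it is done.

```bash
ls; mkdir -p pics; python3 - <<'E'
from station import env, set_gripper, viewer, workorder
import cv2
for n in ("scene","side","wrist"):
    im=viewer.camera(n); cv2.imwrite(f"pics/{n}0.png",im); p=viewer.camera_params(n); print(n,p)
print(env.read_state())
E
```

```text
pics
scene {'fx': 609.0587262589086, 'fy': 609.0587262589086, 'cx': 327.05690698867585, 'cy': 239.80035570814835, 'dist': array([-0.03406242,  0.        ,  0.        ,  0.        ,  0.        ]), 'pose': array([[ 7.47636252e-01, -5.26073009e-01,  4.05323604e-01,
         1.20296603e+03],
       [ 6.64079448e-01,  5.86509656e-01, -4.63686220e-01,
        -6.96354900e+02],
       [ 6.20659764e-03,  6.15835703e-01,  7.87850154e-01,
         1.35694163e+03],
       [ 0.00000000e+00,  0.00000000e+00,  0.00000000e+00,
         1.00000000e+00]])}
side {'fx': 502.8621702791612, 'fy': 502.8621702791612, 'cx': 328.42806238371253, 'cy': 236.08369322921973, 'dist': array([-0.06157372,  0.        ,  0.        ,  0.        ,  0.        ]), 'pose': array([[ 9.78168625e-01,  1.03818966e-01, -1.80021563e-01,
         3.34350138e+02],
       [-2.06269962e-01,  5.90405397e-01, -7.80303896e-01,
        -9.51549338e+02],
       [ 2.52753592e-02,  8.00401830e-01,  5.98930769e-01,
         8.87510215e+02],
       [ 0.00000000e+00,  0.00000000e+00,  0.00000000e+00,
         1.00000000e+00]])}
wrist {'fx': 3
[... 508 characters left out ...]

         1.00000000e+00]])}
{'time_s': 0.15, 'qpos': array([ 1.29400959e+00,  4.23654981e-01,  1.63047686e+00,  5.41388265e-05,
        1.08859402e+00, -1.90030036e-02]), 'dq': array([-0.00076379, -0.00209804, -0.00251179,  0.0014037 , -0.00086774,
       -0.00109925]), 'tau': array([-4.86614608e-04, -5.44980669e+01, -2.73920399e+01,  6.43376308e-02,
        2.04731722e-02, -6.39304153e-05]), 'tool_pos': array([159.2147709 , 604.04796135, 302.10143127]), 'orientation': array([ 1.28547720e-01,  9.91703162e-01, -5.56885372e-04, -1.07206625e-04]), 'force': array([-0.55713258,  0.60609528,  0.40174386]), 'wrist_torque': array([-0.00403727,  0.00830155, -0.00353322]), 'width': 87.63453964634401}
```

View pics/scene0.png

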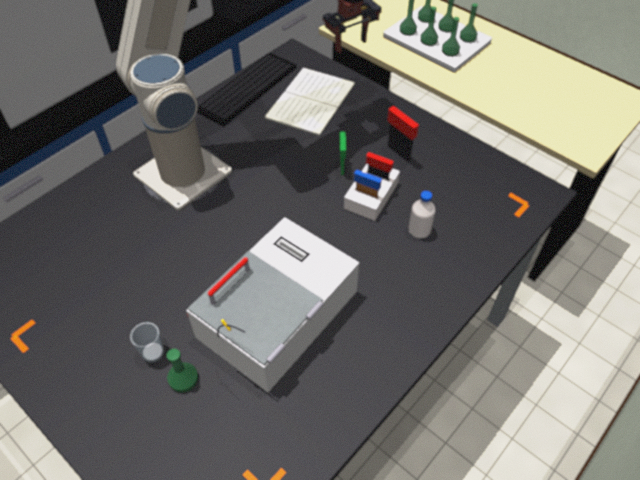

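View pics/side0.png

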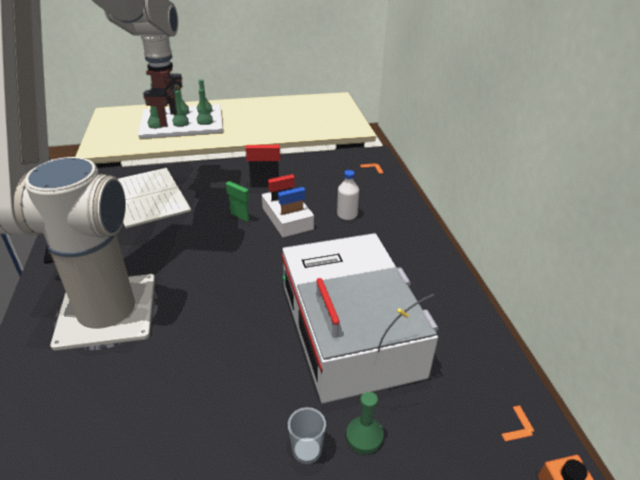

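View pics/wrist0.png

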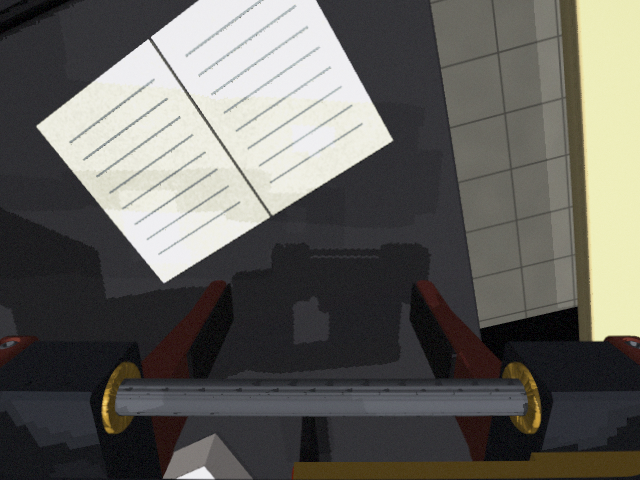

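Candidates for the shutter:
- Scene (378,163) / side (282,184): red grip in the white stand.
- Scene (402,125) / side (263,155): a larger red-gripped plate standing behind the stand.
- Scene (343,152) / side (238,200): a green plate.
- Scene (367,182): the blue filter.

I choose the small red one in the stand and will check it in a crop.

```bash
cat > h.py <<'E'
import numpy as np, cv2
from scipy.spatial.transform import Rotation as R
from station import env, set_gripper, viewer, workorder
def K(p): return np.array([[p['fx'],0,p['cx']],[0,p['fy'],p['cy']],[0,0,1.]])
def wpose(s):
    T=np.eye(4); T[:3,:3]=R.from_quat(s['orientation']).as_matrix(); T[:3,3]=s['tool_pos']
    return T@viewer.camera_params('wrist')['tool_from_camera']
def ray(p,T,uv):
    n=cv2.undistortPoints(np.array([[uv]],float),K(p),p['dist'])[0,0]
    return T[:3,3],T[:3,:3]@np.array([n[0],-n[1],-1])
def onz(p,T,uv,z):
    o,d=ray(p,T,uv); return o+d*(z-o[2])/d[2]
def proj(p,T,X):
    X=np.atleast_2d(X); c=(X-T[:3,3])@T[:3,:3]
    c=c*[1,-1,-1]
    return cv2.projectPoints(c,np.zeros(3),np.zeros(3),K(p),p['dist'])[0][:,0]
E
python3 - <<'E'
import cv2
a=cv2.imread('pics/scene0.png'); b=cv2.imread('pics/side0.png')
def c(im,x,y,w,h,s,n): cv2.imwrite('pics/'+n,cv2.resize(im[y:y+h,x:x+w],None,fx=s,fy=s,interpolation=cv2.INTER_CUBIC))
c(a,325,95,130,150,4,'c1.png'); c(a,180,210,190,180,4,'c2.png'); c(b,215,130,155,110,5,'c3.png'); c(b,270,225,180,175,4,'c4.png')
E
```

```text
(no output)
```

View pics/c1.png

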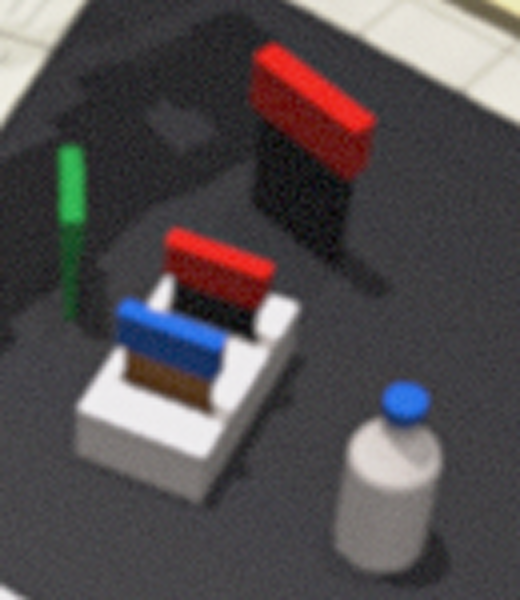

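View pics/c2.png

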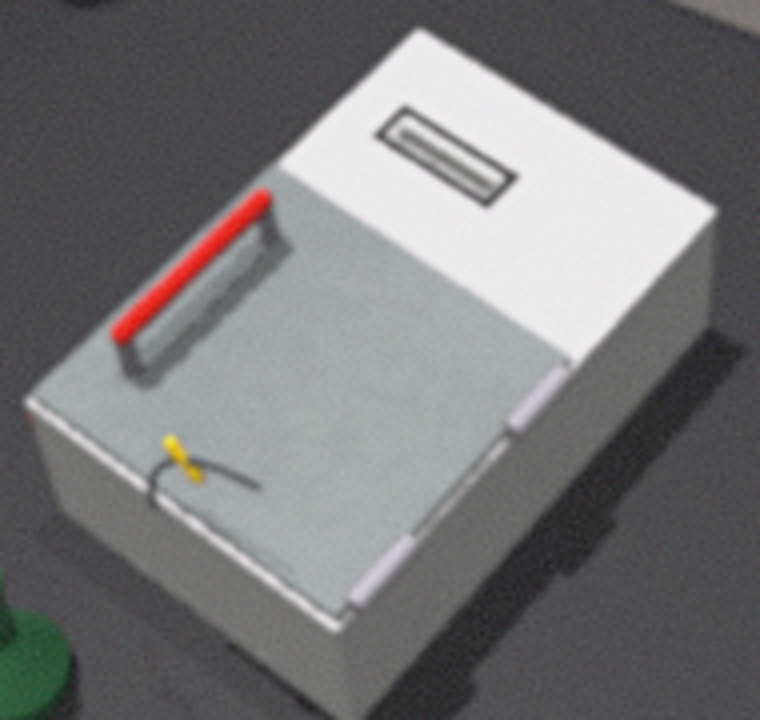

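View pics/c3.png

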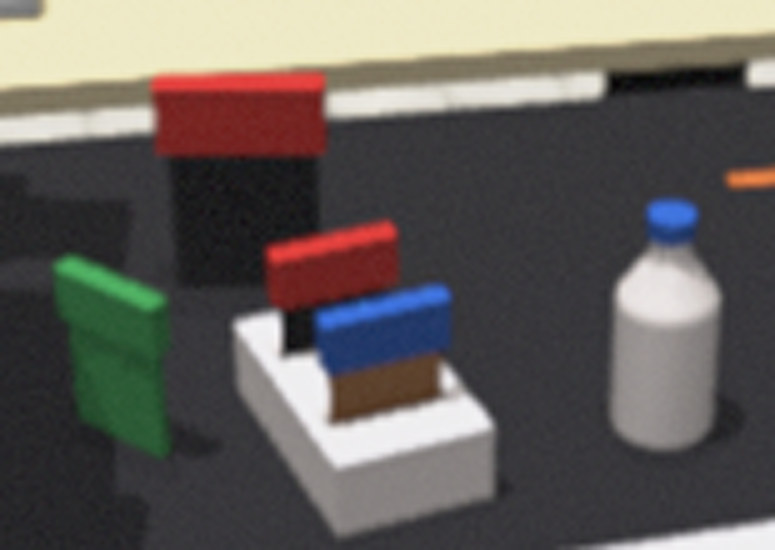

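View pics/c4.png

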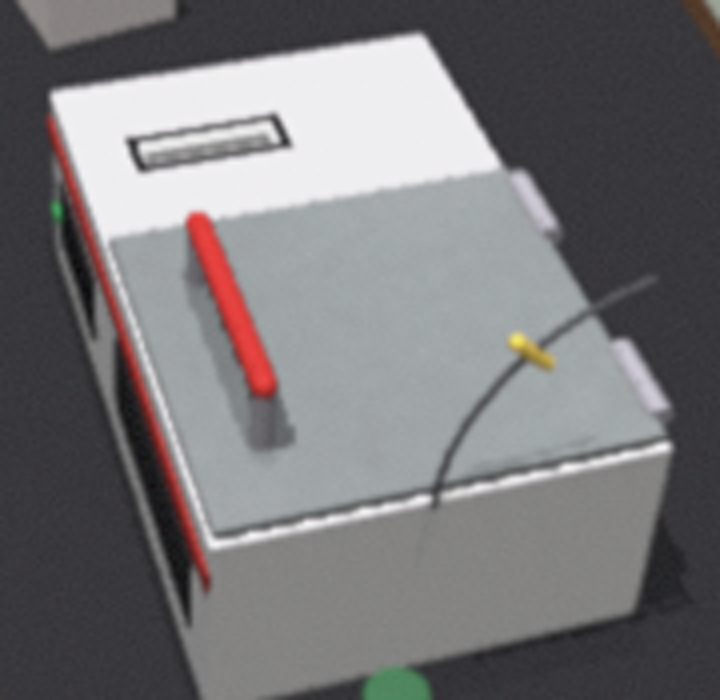

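```bash
cat > fit.py <<'E'
from h import *
from scipy.optimize import least_squares
ps={n:viewer.camera_params(n) for n in('scene','side')}
def cv(c,off,s): return (np.array(c,float)+.5)/s-.5+np.array(off)
def fit(obs,x0):
    def f(v):
        x,y,a=v; r=[]
        for n,L,uv in obs:
            L=np.array(L,float); X=np.c_[x+L[:,0]*np.cos(a)-L[:,1]*np.sin(a),y+L[:,0]*np.sin(a)+L[:,1]*np.cos(a),L[:,2]]
            r.append(proj(ps[n],ps[n]['pose'],X)-uv)
        return np.concatenate(r).ravel()
    s=least_squares(f,x0,loss='soft_l1'); return s.x,np.round(s.fun.reshape(-1,2),1)
A=(180,210);B=(270,225)
LI=[(-120,160,130),(120,160,130),(-120,-200,130),(120,-200,130),(-80,-30,180),(-80,-150,180),(-40,90,130)]
oa=('scene',LI,cv([(418,28),(718,210),(28,402),(340,630),(265,197),(122,332),(446,156)],A,4))
ob=('side',LI,cv([(50,92),(425,35),(210,545),(670,443),(200,220),(262,383),(211,143)],B,4))
for o in([oa],[ob],[oa,ob]):
    x,r=fit(o,[600,0,0]); print('inst',x,r.tolist())
C=(325,95);D=(215,130)
LS=[(-50,-85,50),(50,-85,50),(50,85,50)]
sa=('scene',LS,cv([(80,410),(205,462),(300,302)],C,4))
sb=('side',[(-50,-85,50),(50,-85,50),(-50,85,50)],cv([(335,468),(493,425),(235,323)],D,5))
for o in([sa],[sb],[sa,sb]):
    x,r=fit(o,[600,400,0]); print('stand',x,r.tolist())
G=[(-40,-8,121),(40,-8,121),(40,8,121),(-40,8,121)]
ga=('scene',G,cv([(165,238),(270,273),(274,262),(172,228)],C,4))
gb=('side',G[:3],cv([(270,250),(397,232),(392,222)],D,5))
for o in([ga],[gb],[ga,gb]):
    x,r=fit(o,[600,400,0]); print('grip',x,r.tolist())
for n,uv,z in(('scene',(147,346),90),('side',(307,425),90),('side',(365,435),30),('scene',(181,376),30),('scene',(420,232),5)):
    print(n,onz(ps[n],ps[n]['pose'],uv,z).round())
E
python3 fit.py
```

```text
inst [ 5.69421108e+02 -1.41983441e+02  7.79604708e-02] [[0.3, 0.2], [-0.3, -0.4], [-0.0, -0.1], [-0.4, -0.2], [-0.2, 0.5], [0.6, 0.3], [0.1, -0.2]]
inst [ 5.74088556e+02 -1.40847637e+02  7.16354611e-02] [[0.6, -0.4], [-0.6, -0.3], [-0.0, 0.2], [0.1, 1.1], [-0.3, 0.1], [0.5, -0.3], [-0.3, -0.5]]
inst [ 5.71905535e+02 -1.41789537e+02  7.57041755e-02] [[1.2, 0.7], [0.6, 0.2], [0.7, 0.3], [0.2, 0.4], [0.6, 1.0], [1.3, 0.7], [0.9, 0.3], [-0.5, 0.1], [-1.6, -0.1], [-0.6, 0.9], [-0.5, 1.3], [-1.2, 0.6], [-0.1, 0.3], [-1.3, -0.1]]
stand [4.91456775e+02 3.17884672e+02 2.54600096e-01] [[-0.1, 0.1], [0.3, -0.9], [-0.2, 0.9]]
stand [ 494.50562928  319.11914586 -125.41830025] [[0.0, -0.3], [0.1, 0.4], [-0.2, -0.1]]
stand [4.93092073e+02 3.17714462e+02 2.49801854e-01] [[0.2, 0.3], [0.6, -0.6], [0.3, 1.3], [-0.2, 0.1], [-0.2, 0.6], [-0.7, 0.2]]
grip [478.98037487 358.67833799   6.57259589] [[-0.1, 0.6], [-0.6, 0.3], [0.4, -0.5], [0.3, -0.4]]
grip [484.87620285 364.45070187 -31.31573744] [[-0.3, 0.1], [0.3, 0.2], [-0.0, -0.4]]
grip [481.20927545 358.28171564 -12.30900354] [[0.5, 0.7], [-0.3, 1.0], [0.9, 0.2], [1.0, -0.2], [-0.3, 2.2], [-0.9, 0.2], [-2.0, -0.2]]
scene [ 448. -465.   90.]
side [ 421. -452.   90.]
side [ 531. -457.   30.]
scene [ 535. -450.   30.]
scene [686. 297.   5.]
```

```bash
cat >> h.py <<'E'
def q(psi): return (R.from_euler('z',psi)*R.from_matrix(np.diag([-1.,1,-1]))).as_quat()
def wsave(n):
    s=env.read_state(); im=viewer.camera('wrist'); cv2.imwrite('pics/'+n+'.png',im)
    np.savez('pics/'+n+'.npz',T=wpose(s),tp=s['tool_pos'],o=s['orientation']); print(n,s['time_s'],s['tool_pos'].round(1),s['orientation'].round(4)); return im
def ovl(n,out,pts):
    d=np.load('pics/'+n+'.npz'); p=viewer.camera_params('wrist'); im=cv2.imread('pics/'+n+'.png')
    for u,v in proj(p,d['T'],pts): cv2.circle(im,(int(round(u)),int(round(v))),2,(255,0,255),-1)
    cv2.imwrite('pics/'+out+'.png',im)
E
python3 - <<'E'
from h import *
p=viewer.camera_params('side')
for uv in((215+180/5,130+285/5),(215+320/5,130+283/5)): print('big',onz(p,p['pose'],uv,0).round())
p=viewer.camera_params('scene')
for uv in((325+255/4,95+205/4),(325+340/4,95+262/4)): print('big',onz(p,p['pose'],uv,0).round())
env.reach([481,357,330],q(.25)); wsave('w1')
th=.076; s=np.array([571.5,-141.8])+np.array([[np.cos(th),-np.sin(th)],[np.sin(th),np.cos(th)]])@[-40,90]; print(s)
E
```

```text
big [401. 520.   0.]
big [494. 507.   0.]
big [399. 521.   0.]
big [489. 515.   0.]
w1 1.6583 [480.6 357.5 329.9] [-1.248e-01  9.922e-01  1.000e-04 -1.000e-04]
[524.78204715 -55.09686925]
```

View pics/w1.png

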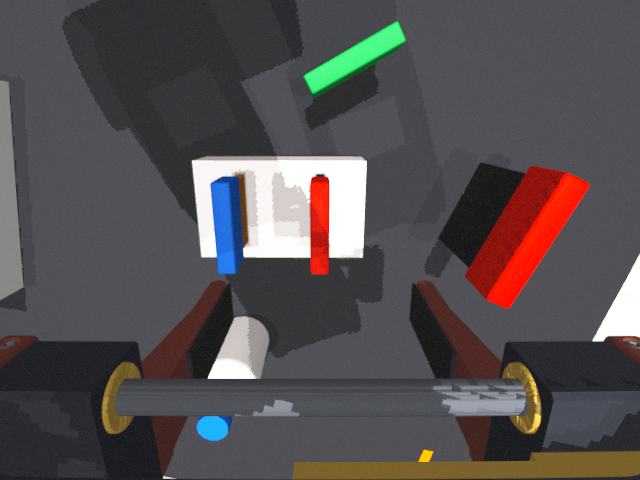

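```bash
python3 - <<'E'
from h import *
im=cv2.imread('pics/w1.png'); cv2.imwrite('pics/c5.png',cv2.resize(im[150:290,180:380],None,fx=4,fy=4,interpolation=cv2.INTER_CUBIC))
env.reach([523,-60,330],q(.076)); wsave('w2')
E
```

```text
w2 3.2583 [523.2 -59.2 330. ] [-3.850e-02  9.993e-01  1.000e-04  1.000e-04]
```

View pics/c5.png

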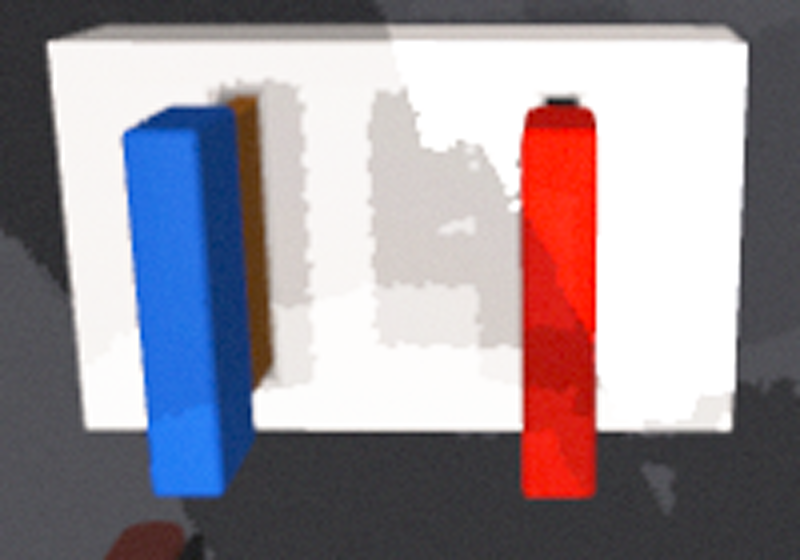

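View pics/w2.png

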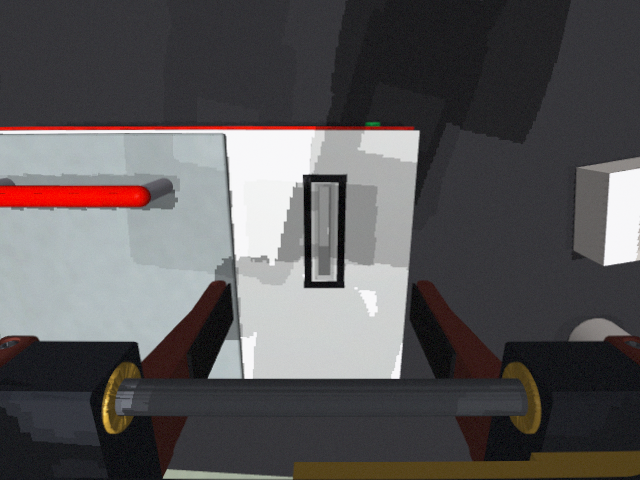

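```bash
python3 - <<'E'
from h import *
im=cv2.imread('pics/w2.png'); cv2.imwrite('pics/c6.png',cv2.resize(im[120:300,210:430],None,fx=3.5,fy=3.5,interpolation=cv2.INTER_CUBIC))
p=viewer.camera_params('wrist');d=np.load('pics/w1.npz')
c=[onz(p,d['T'],((u+.5)/4-.5+180,(v+.5)/4-.5+150),121)[:2] for u,v in((522,129),(597,129),(597,498),(522,498))]
c=np.array(c);print(c.round(1),c.mean(0)); e=(c[0]+c[1]-c[2]-c[3]); print(np.arctan2(-e[1],-e[0]),np.linalg.norm(e)/2)
E
```

```text
[[445.5 339.3]
 [441.9 353.7]
 [518.4 373.9]
 [522.3 358.3]] [482.02749658 356.29719106]
0.2496438196025215 79.10931878891994
```

View pics/c6.png

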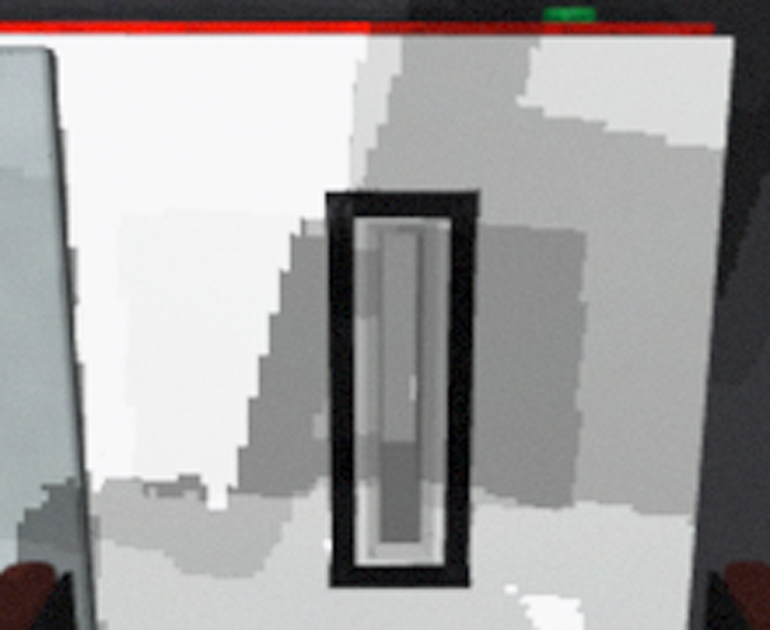

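```bash
python3 - <<'E'
from h import *
p=viewer.camera_params('wrist');d=np.load('pics/w2.npz')
for nm,C in(('out',((328,192),(480,192),(470,586),(330,586))),('in',((355,216),(452,217),(446,566),(355,566)))):
    c=np.array([onz(p,d['T'],((u+.5)/3.5-.5+210,(v+.5)/3.5-.5+120),130)[:2] for u,v in C])
    e=(c[0]+c[1]-c[2]-c[3]); f=c[1]+c[2]-c[0]-c[3]; print(nm,c.mean(0),np.arctan2(-e[1],-e[0]),np.linalg.norm(e)/2,np.linalg.norm(f)/2)
# tool-frame offsets
from scipy.spatial.transform import Rotation as R
env.reach([482,356.6,240],q(.25)); set_gripper(60)
wsave('w3')
E
```

```text
out [524.75696503 -56.53365885] 0.07074772426575834 94.12522109911059 33.392044360952916
in [524.80744621 -56.52268065] 0.07224297533293308 83.53525237287145 21.511829243773512
w3 5.5083 [482.  356.6 240. ] [-0.1247  0.9922  0.     -0.    ]
```

View pics/w3.png

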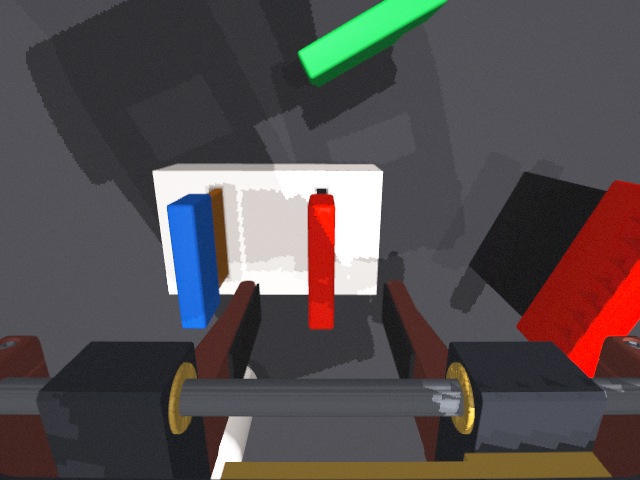

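```bash
python3 - <<'E'
from h import *
print(env.move_l([482,356.5,170],rate=120,f_stop=15), env.read_state()['force'].round(2))
set_gripper(5); s=env.read_state(); print(s['width'],s['force'].round(2),s['tool_pos'].round(2),s['time_s'])
wsave('w4')
print(env.move_l([482,356.5,310],rate=120)); s=env.read_state(); print(s['width'],s['force'].round(2),s['time_s'])
wsave('w5')
E
```

```text
False [0.22 0.14 0.74]
15.835881242351087 [-0.81 -0.33  1.68] [482.03 356.52 170.07] 7.0417
w4 7.0417 [482.  356.5 170.1] [-0.1247  0.9922  0.      0.    ]
False
15.694177542940869 [-0.67  0.21 -1.64] 8.4083
w5 8.4083 [481.6 356.3 309.1] [-1.247e-01  9.922e-01 -4.000e-04 -7.000e-04]
```

View pics/w5.png

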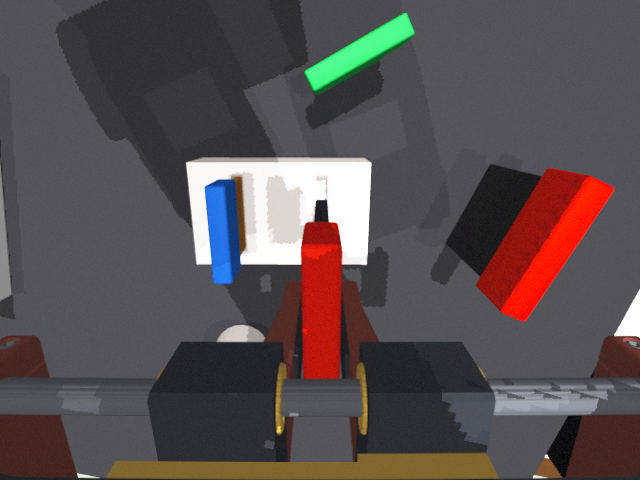

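```bash
python3 - <<'E'
from h import *
env.reach([524.8,-56.5,330],q(.074)); 
print(env.move_l([524.8,-56.5,294],rate=80)); env.hold(.2); s=env.read_state(); print(s['tool_pos'].round(2),s['force'].round(2),s['time_s'])
wsave('w6'); cv2.imwrite('pics/sc6.png',viewer.camera('scene')); cv2.imwrite('pics/sd6.png',viewer.camera('side'))
a=cv2.imread('pics/sc6.png')[180:320,200:360]; b=cv2.imread('pics/sd6.png')[160:320,240:400]
cv2.imwrite('pics/c7.png',np.hstack([cv2.resize(a,(400,400)),cv2.resize(b,(400,400))]))
E
```

```text
False
[525.11 -56.55 294.53] [-0.11  1.01 -1.19] 10.7917
w6 10.7917 [525.1 -56.5 294.5] [-3.690e-02  9.993e-01 -1.000e-04  5.000e-04]
```

View pics/w6.png

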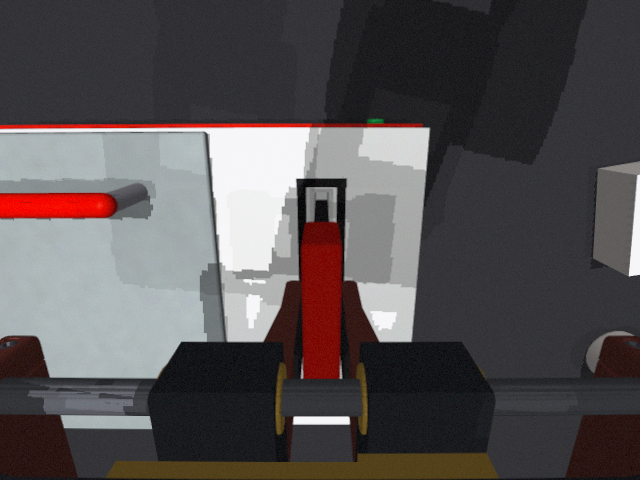

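View pics/c7.png

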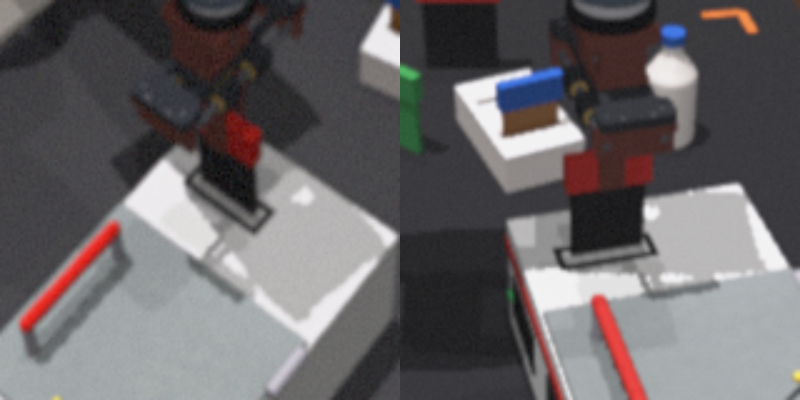

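```bash
python3 - <<'E'
from h import *
r=env.move_l([524.8,-56.5,225],rate=50,f_stop=15); s=env.read_state(); print(r,s['tool_pos'].round(2),s['force'].round(2),s['width'])
if not r:
    r=env.move_l([524.8,-56.5,212],rate=25,f_stop=12); s=env.read_state(); print(r,s['tool_pos'].round(2),s['force'].round(2),s['width'],s['time_s'])
E
```

```text
False [525.01 -56.55 225.33] [-0.98 -0.26 -1.68] 15.708871910064241
True [524.95 -56.51 214.75] [-1.18  0.07  3.89] 15.770419549128688 12.9167
```

```bash
python3 - <<'E'
from h import *
set_gripper(50); s=env.read_state(); print(s['force'].round(2),s['width'])
env.move_l([524.8,-56.5,330],rate=150)
wsave('w7')
psi=.074-np.pi/2
B=np.array([498.3,-239.0])
print(env.ik([*B,330],q(psi)))
env.reach([*B,330],q(psi)); wsave('w8'); cv2.imwrite('pics/sc8.png',viewer.camera('scene'))
E
```

```text
[-0.77  0.23  0.16] 50.16195001953581
w7 14.5417 [524.3 -56.4 329.2] [-3.700e-02  9.993e-01  2.000e-04 -1.000e-03]
[-4.68754036e-01  2.85374527e-01  1.76649577e+00 -4.44089210e-16
  1.08972236e+00 -5.42754036e-01]
w8 15.725 [ 498.2 -238.6  329.5] [ 6.799e-01  7.333e-01 -0.000e+00 -5.000e-04]
```

View pics/w7.png

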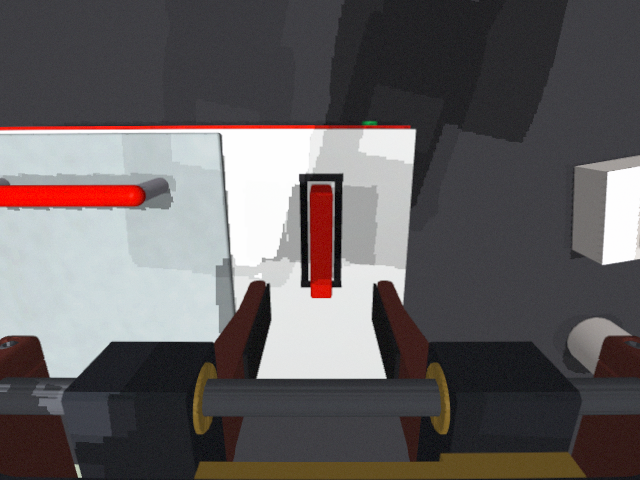

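View pics/w8.png

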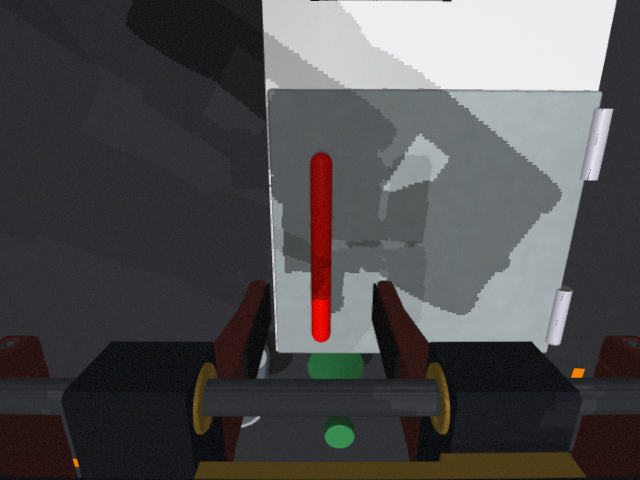

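View pics/sc8.png

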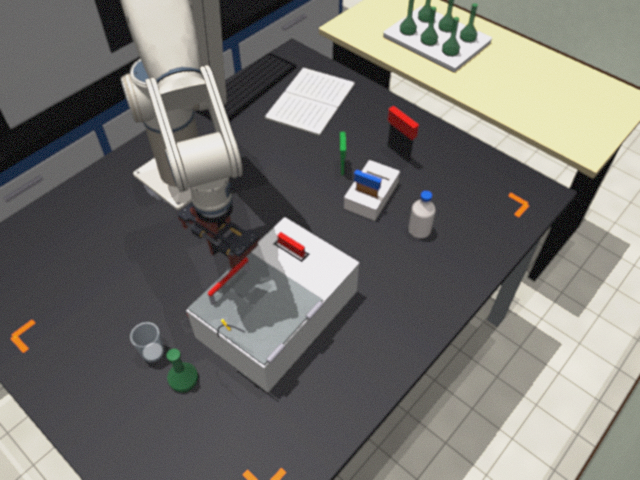

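```bash
cat >> h.py <<'E'
TH=.074
def barpos(qa):
    x=-200*np.cos(qa)+45*np.sin(qa); z=200*np.sin(qa)+45*np.cos(qa)
    return np.array([697.7+np.cos(TH)*x, -224.2+np.sin(TH)*x, 135+z])
def tcp(qa): return barpos(qa)+[0,0,61]
E
python3 - <<'E'
from h import *
print(env.move_l(tcp(0),rate=80,f_stop=12)); set_gripper(5); env.hold(.2); s=env.read_state(); print(s['force'].round(2),s['width'],s['tool_pos'].round(2),s['time_s'])
for a in np.arange(.07,.36,.07):
    if env.move_l(tcp(a),rate=50,f_stop=25): print('STOP'); break
    s=env.read_state(); print(round(a,2),s['force'].round(2),s['wrist_torque'].round(2),round(s['width'],2),s['tool_pos'].round(1),s['time_s'])
cv2.imwrite('pics/sd9.png',viewer.camera('side')); wsave('w9')
E
```

```text
False
[-2.88 -0.48  1.61] 12.95902897836263 [ 497.99 -239.    240.97] 17.9583
0.07 [-4.6  -3.34 -1.14] [-0.49  0.91 -0.01] 13.47 [ 501.5 -238.7  255. ] 18.3917
0.14 [-5.88 -2.39 -0.38] [-0.52  1.15 -0.04] 13.46 [ 506.  -238.4  268.6] 18.825
0.21 [-7.34 -2.66  0.98] [-0.56  1.32  0.  ] 12.95 [ 511.3 -238.   281.8] 19.2583
0.28 [-7.94 -3.97  3.24] [-0.56  1.6  -0.03] 13.18 [ 517.4 -237.6  294.7] 19.6917
0.35 [-10.4   -2.02   3.59] [-0.55  1.9  -0.01] 13.17 [ 524.4 -237.   307.1] 20.125
w9 20.175 [ 524.4 -237.   307. ] [ 0.6804  0.7329 -0.0011 -0.0012]
```

View pics/sd9.png

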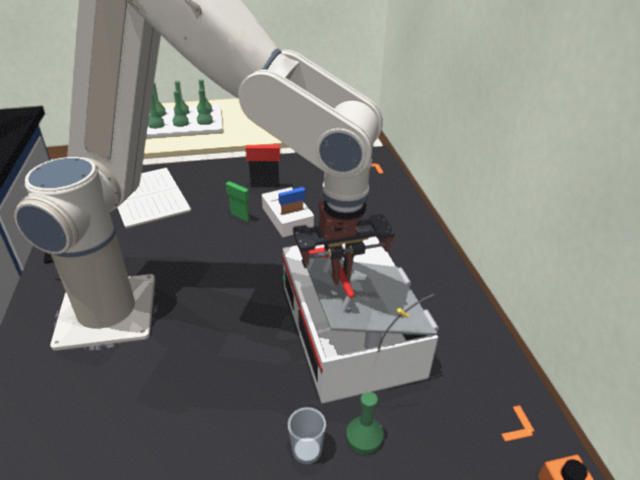

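View pics/w9.png

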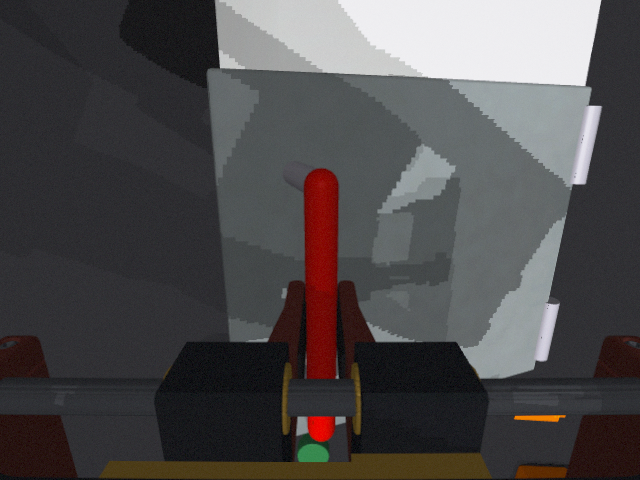

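```bash
cat >> h.py <<'E'
import json,os
def rad(a):
    v=barpos(a)-[697.7,-224.2,135]; return v/np.linalg.norm(v)
def arc(seq,rate=50):
    off=json.load(open('off.json')) if os.path.exists('off.json') else 0.
    for a in seq:
        if env.move_l(tcp(a)+off*rad(a),rate=rate,f_stop=25): print('STOP',a); return False
        s=env.read_state(); fr=s['force']@rad(a); ft=s['force']@np.cross(rad(a),[-np.sin(TH),np.cos(TH),0])
        print(round(a,3),'F',s['force'].round(1),'fr',round(fr,1),'ft',round(ft,1),'T',s['wrist_torque'].round(2),round(s['width'],2),s['tool_pos'].round(1),'off',round(off,2),round(s['time_s'],2))
        off+=float(np.clip(.1*fr,-.5,.5))
        json.dump(off,open('off.json','w'))
    return True
E
python3 - <<'E'
from h import *
arc(np.arange(.40,.76,.05))
cv2.imwrite('pics/sd10.png',viewer.camera('side'));cv2.imwrite('pics/sc10.png',viewer.camera('scene')); wsave('w10')
a=cv2.imread('pics/sc10.png')[160:400,150:390]; b=cv2.imread('pics/sd10.png')[180:400,240:460]
cv2.imwrite('pics/c10.png',np.hstack([cv2.resize(a,(400,400)),cv2.resize(b,(400,400))]))
E
```

```text
0.4 F [-12.   -2.7   6.6] fr 13.7 ft 1.7 T [-0.55  2.16  0.  ] 13.13 [ 530.  -236.6  315.7] off 0.0 20.58
0.45 F [-11.   -1.8   6.4] fr 12.6 ft 1.9 T [-0.47  2.02 -0.  ] 13.14 [ 536.1 -236.2  324.5] off 0.5 20.94
0.5 F [-10.2  -1.8   5.9] fr 11.6 ft 2.3 T [-0.39  1.84  0.01] 13.28 [ 542.5 -235.7  332.8] off 1.0 21.3
0.55 F [-8.  -2.3  6.3] fr 10.2 ft 1.1 T [-0.35  1.73 -0.05] 13.23 [ 549.4 -235.2  340.9] off 1.5 21.66
0.6 F [-7.6 -1.   5.7] fr 9.4 ft 1.7 T [-0.32  1.58 -0.06] 13.06 [ 556.7 -234.6  348.5] off 2.0 22.02
0.65 F [-6.8 -1.2  6.7] fr 9.6 ft 1.0 T [-0.29  1.41 -0.02] 13.43 [ 564.3 -234.1  355.9] off 2.5 22.38
0.7 F [-6.8 -1.3  4.9] fr 8.1 ft 2.5 T [-0.28  1.27  0.03] 13.27 [ 572.3 -233.5  362.8] off 3.0 22.73
0.75 F [-5.1 -0.9  4.8] fr 6.9 ft 1.6 T [-0.19  1.24 -0.01] 13.2 [ 580.6 -232.8  369.3] off 3.5 23.09
w10 23.1917 [ 580.5 -232.8  369.2] [6.804e-01 7.328e-01 2.000e-04 4.000e-04]
```

View pics/c10.png

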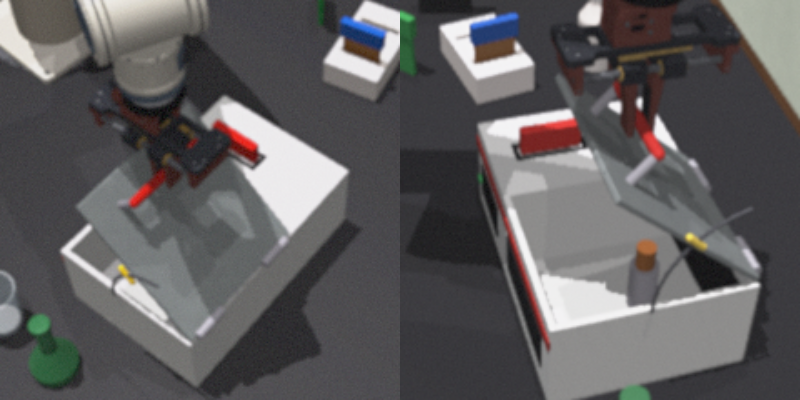

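View pics/w10.png

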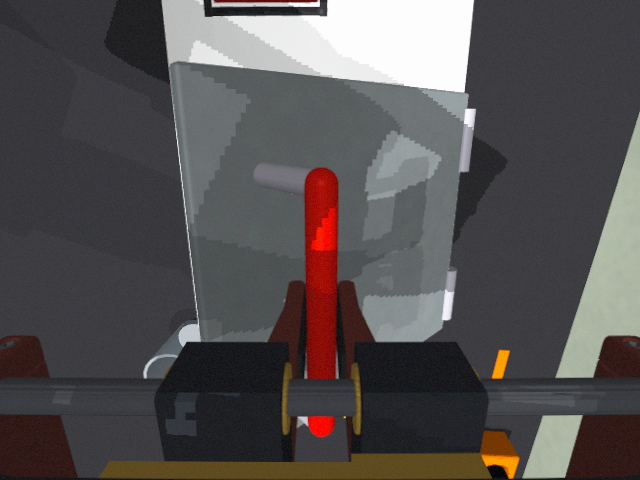

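```bash
python3 - <<'E'
from h import *
arc([.80,.85,.90,.95])
cv2.imwrite('pics/sd11.png',viewer.camera('side'));cv2.imwrite('pics/sc11.png',viewer.camera('scene')); wsave('w11')
a=cv2.imread('pics/sc11.png')[220:360,170:310]; b=cv2.imread('pics/sd11.png')[200:340,310:450]
cv2.imwrite('pics/c11.png',np.hstack([cv2.resize(a,(400,400),interpolation=2),cv2.resize(b,(400,400),interpolation=2)]))
E
```

```text
0.8 F [-4.8 -0.6  6.2] fr 7.8 ft 0.9 T [-0.18  1.06  0.02] 13.26 [ 589.1 -232.2  375.1] off 4.0 23.6
0.85 F [-3.3 -2.   6.1] fr 7.0 ft 0.1 T [-0.34  0.85  0.02] 13.19 [ 597.9 -231.7  380.6] off 4.5 23.96
0.9 F [-2.5 -2.8  4.8] fr 5.5 ft 0.3 T [-0.4   0.68 -0.03] 13.65 [ 606.9 -231.1  385.4] off 5.0 24.32
0.95 F [-1.6 -1.7  2.4] fr 2.9 ft 0.7 T [-0.62  0.56  0.02] 13.15 [ 616.3 -230.4  389.9] off 5.5 24.68
w11 24.775 [ 616.  -230.4  389.8] [ 6.805e-01  7.328e-01 -0.000e+00  2.000e-04]
```

View pics/c11.png

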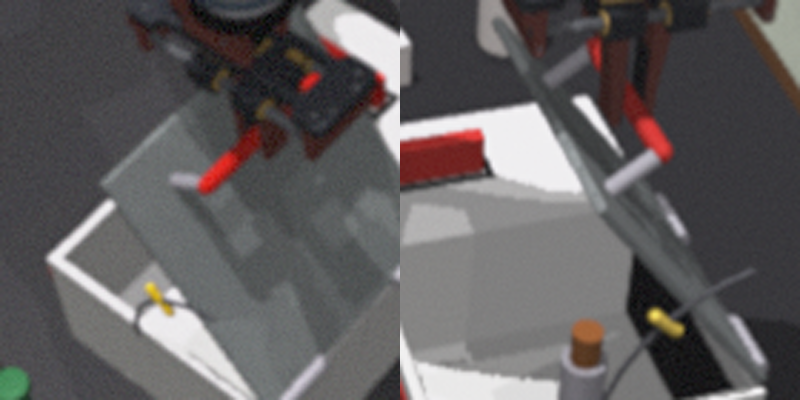

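View pics/w11.png

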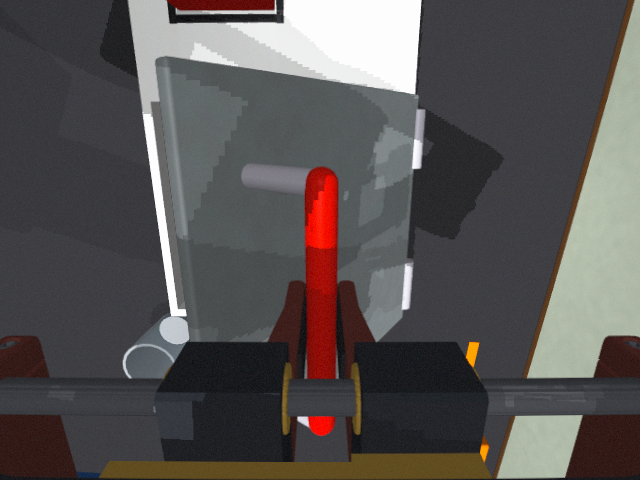

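```bash
cat > ang.py <<'E'
from h import *
from scipy.optimize import least_squares
P={'scene':(569.42,-141.98,.0780),'side':(574.09,-140.85,.0716)}
PT={'fc-':(-236,-107,4),'fc+':(-236,107,4),'bar-':(-200,-58,45),'bar+':(-200,58,45),'fc-b':(-236,-107,-4)}
def W(n,L,a):
    x,y,t=P[n]; c,s=np.cos(a),np.sin(a)
    lx,ly,lz=L; l=np.array([lx*c+lz*s+120,ly-90,-lx*s+lz*c+135])
    return [x+l[0]*np.cos(t)-l[1]*np.sin(t),y+l[0]*np.sin(t)+l[1]*np.cos(t),l[2]]
def q1(obs):
    for n,k,uv in obs:
        p=viewer.camera_params(n)
        r=least_squares(lambda v:(proj(p,p['pose'],W(n,PT[k],v[0]))-uv).ravel(),[.8])
        print(n,k,'q',r.x.round(3),'deg',np.degrees(r.x).round(1),r.fun.round(1))
E
python3 - <<'E'
from ang import *
q1([('scene','fc-',(206.2,284.2)),('scene','bar-',(242.5,284.8)),('side','fc-',(381,272.5)),('side','fc-b',(381,272.5)),('side','fc+',(344.5,207)),('side','bar-',(401.5,252.5))])
E
```

```text
scene fc- q [0.927] deg [53.1] [-0.   0.3]
scene bar- q [0.934] deg [53.5] [ 0.5 -1.4]
side fc- q [0.929] deg [53.2] [0.3 0.4]
side fc-b q [0.963] deg [55.2] [0.3 0.4]
side fc+ q [0.928] deg [53.1] [-0.9 -1.2]
side bar- q [0.945] deg [54.1] [-0.4 -0.8]
```

```bash
python3 - <<'E'
from h import *
arc([1.0]); cv2.imwrite('pics/sd12.png',viewer.camera('side'))
arc([.95,.90,.85,.80,.75,.72,.69],rate=40); env.hold(.4); s=env.read_state(); print(s['force'].round(2),s['width'],s['tool_pos'].round(1))
cv2.imwrite('pics/sd13.png',viewer.camera('side'));cv2.imwrite('pics/sc13.png',viewer.camera('scene')); wsave('w13')
a=cv2.imread('pics/sc13.png')[220:360,170:310]; b=cv2.imread('pics/sd13.png')[200:340,310:450]
cv2.imwrite('pics/c13.png',np.hstack([cv2.resize(a,(400,400),interpolation=2),cv2.resize(b,(400,400),interpolation=2)]))
E
```

```text
1.0 F [-0.3 -3.5  1.9] fr 2.0 ft -0.1 T [-0.64  0.37  0.01] 13.51 [ 626.1 -229.6  394.2] off 5.79 25.18
0.95 F [ 2.1 -3.9 -1.8] fr -2.3 ft -1.0 T [-0.73 -0.53 -0.05] 12.92 [ 615.8 -230.4  390.2] off 5.99 25.65
0.9 F [ 1.5 -1.9  0.8] fr 0.1 ft -1.6 T [-0.35 -0.35  0.01] 13.16 [ 606.  -230.8  385.6] off 5.76 26.07
0.85 F [ 2.  -1.2  0.1] fr -0.8 ft -1.8 T [-0.05 -0.41  0.08] 13.39 [ 596.7 -231.4  380.8] off 5.77 26.48
0.8 F [0.2 2.  1.5] fr 1.2 ft -1.1 T [ 0.29 -0.19  0.04] 13.59 [ 587.6 -232.1  375.5] off 5.69 26.9
0.75 F [0.5 3.2 1.2] fr 0.6 ft -1.3 T [ 0.54 -0.16 -0.  ] 13.01 [ 578.7 -232.8  369.7] off 5.8 27.32
0.72 F [1.  4.3 0.2] fr -0.7 ft -1.2 T [ 0.72 -0.3   0.06] 13.02 [ 573.7 -233.2  366.2] off 5.86 27.62
0.69 F [ 1.   3.8 -1.1] fr -1.7 ft -0.3 T [ 0.68 -0.33 -0.01] 13.13 [ 568.8 -233.6  362.4] off 5.8 27.93
[ 1.17  5.37 -0.14] 13.094997807056316 [ 569.  -233.6  362.6]
w13 28.4333 [ 569.  -233.6  362.6] [ 6.804e-01  7.328e-01  1.000e-04 -1.000e-04]
```

View pics/c13.png

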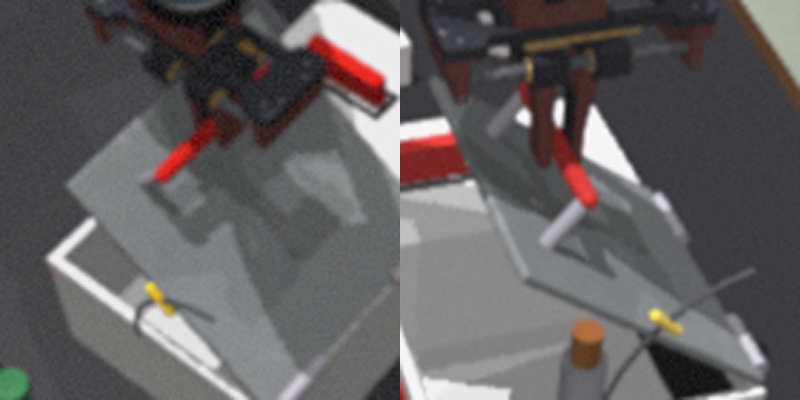

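View pics/w13.png

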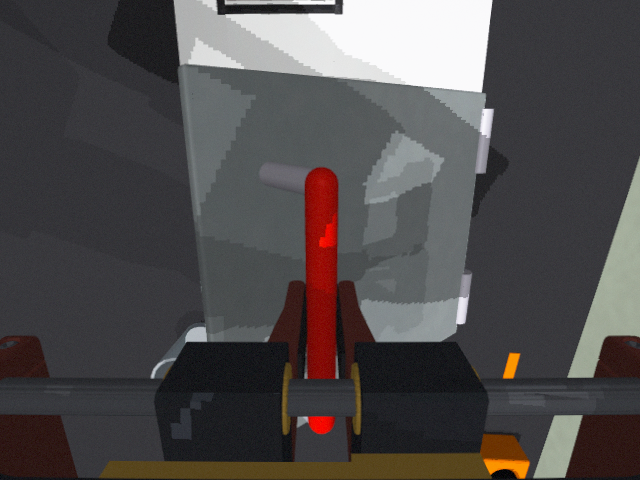

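```bash
python3 - <<'E'
from ang import *
q1([('scene','fc-',(193.8,284.8)),('scene','bar-',(226.5,281.5)),('side','fc-',(353.2,296)),('side','bar-',(377.5,270.2)),('side','fc-b',(353.5,298.5))])
E
```

```text
scene fc- q [0.664] deg [38.] [0.1 0.2]
scene bar- q [0.639] deg [36.6] [ 0.  -1.8]
side fc- q [0.655] deg [37.5] [0.6 0.6]
side bar- q [0.678] deg [38.8] [-1.9 -2.5]
side fc-b q [0.676] deg [38.7] [-0.8 -0.7]
```

View pics/sc13.png

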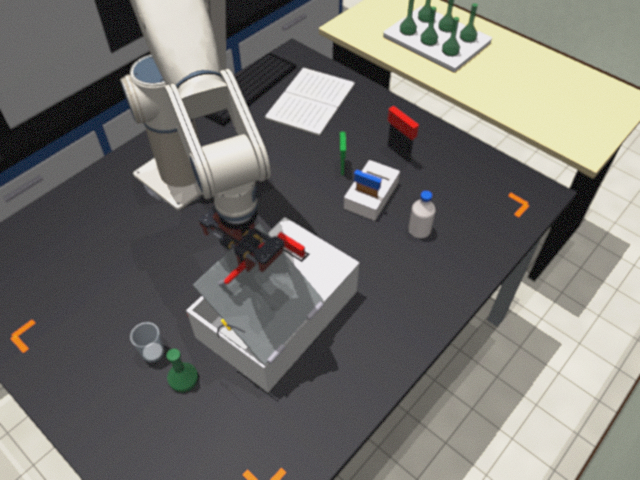

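View pics/sd13.png

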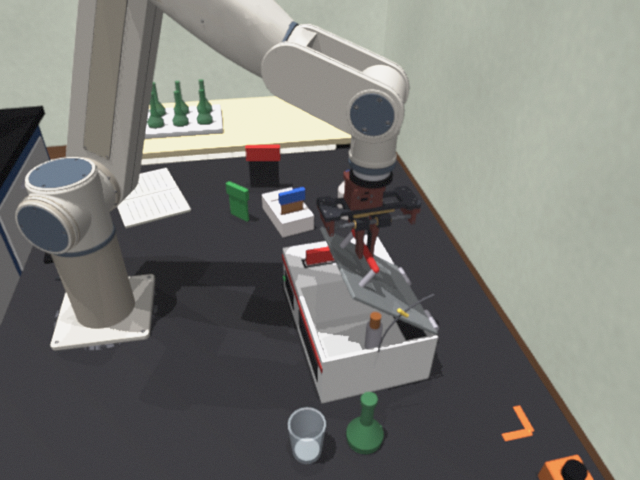

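The pictures show these final positions:
- The shutter's red grip is seated on the housing at scene (291,243).
- Filter (367,182), bottle (421,215), beaker (147,340) and flask (180,372) are at their starting pixels.
- The hatch is held by the bar, below the yellow mark.

Everything checks out, so I am handing the job in.

```bash
python3 - <<'E'
from h import *
s=env.read_state(); print(s['time_s'],s['width'],s['force'].round(1),abs(s['dq']).max())
print(workorder.sign_off())
E
```

```text
28.4833 13.148044038858144 [ 0.7  4.8 -1. ] 0.0014561151824706606
the job is handed in; nothing more can be done
None
```

I did the whole job in the order asked and handed it in at 28.5 s; no verdict is reported.

- **Shutter:** With the hatch still shut, I took the smaller red-gripped plate out of the stand and slid it into the slot. Contact came at TCP 214.75 mm, where about 215 mm means fully home. The picture after release shows it upright with its grip on the housing top.
- **Hatch lift:** At the 0.95 rad command the pictures put the hatch at about 0.93 rad. I then went on to the 1.00 command, about 0.98 rad by the same offset or about 10° past balance, and eased it back down while holding the bar throughout.
- **Final hold:** The arm is still and the fingers hold the bar at 13 mm opening. The two fixed cameras put the hatch at about 0.66 rad (readings 36.6 to 38.8°), roughly 8° short of balance.
- **Check that disagreed:** The arm's own position gives 0.69 rad, about 6° short. The bar seems to sit 7 to 8 mm lower in the pads than planned, which would explain the gap. Both fall in the 5 to 10° window, though the lowest single camera reading, 36.6°, is about 9° short.
- **Other things:** In the last pictures the filter, beaker, bottle and flask stand where they started. Force readings taken after each move stayed below about 14 N.

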